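Clear the lever from a plate seam and trace the seam with a scriber

ROBOT

A 6-joint arm with a two-finger parallel gripper is mounted at the origin on a cart in front of the work surface, level with it; the furniture and walls round the work are solid. World frame = base frame: x ahead of the robot, y to its left, z up, the work surface at z = 0. Lengths are in m, angles in rad, forces in N, time in s.
With the tool pointing down it reaches from about 0.325 to 1 m from the base axis. Payload 5.1 kg.
Tool frame: the origin (TCP) lies midway between the tips of the shut fingers; the grasp point (between the pads) lies ctrl.grip_depth behind it (ctrl.grip_depth is the distance from the TCP to the grasp point, in m); z points along the fingers, y is the line along which they close (so a half turn about z gives the same grasp; the last joint's range is limited). The gripper opens to 85 mm and grips with 20 to 120 N. Pads are 22 mm wide; open, the fingers measure 114 mm over their backs; the gripper's body (76 mm by 85 mm) begins 54 mm behind the grasp point. The pads swing forward as they close: fully open they stand 13 mm farther back than shut.
Start: joints at [-1.39, 0.124, 1.65, -0, 1.367, -0.083], TCP at [0.169, -0.628, 0.231] pointing down, gripper open.
Joint ranges: [-2.61, 2.61], [-1.02, 2.33], [0.03, 2.71], [-1.35, 4.49], [0.32, 2.68], [-2.91, 2.91]. Speed limits (rad/s): [2.57, 2.57, 3.14, 3.14, 3.14, 3.14].

INTERFACE

Orientations are given as a unit quaternion [x, y, z, w].
In Python, from bench import ctrl gives the robot as it stands.
- The arm moves only by the tool step_arm, never from a script. Its argument "deltas" is a list of rows, each a list of 7 numbers: the opening, from 0 (shut) to 1 (fully open), then the shift along the world's x, y, z normalised to -1 to 1, where 1 is 0.25 m, then the turn, a rotation vector about the world's x, y, z normalised to -1 to 1, where 1 is pi rad. In form: [[gripper, x, y, z, wx, wy, wz], ...]. A call has exactly 5 rows; each row is the pose to reach, as a shift and turn from the pose commanded when the call began, turning the shorter way round; what a row does not reach only later rows make up. A row lasts 1/10 s, in which the tool goes at most 50 mm and 8.59 degrees, less where a joint would pass 70% of its speed; a pose out of reach is approached as far as the arm can. A call with a number of a shift or a turn outside -1 to 1 is refused whole. A call with a gripper value outside its range is refused whole. The fingers move at their own pace and stop on an object; the grip force is fixed at half the most. Time passes only in rows, so rows that repeat a pose let the fingers close, or fill a call up. It gives the time, the measured TCP pose, the force, the opening and the grip force at its end, in the units of the state.
- ctrl.get_state(): the state, without advancing time (a new reading comes with each control period).
- ctrl.get_image(name): name is "scene" or "top" or "wrist"; returns a dict with "pixels" (384x512x3 uint8, red, green, blue), "mtx" (3x3 intrinsics, pixels), "T" (4x4, takes a point from camera to world coordinates). Camera axes: x right, y up, looking along -z (the intrinsics and any distortion apply to the point x, -y, -z); pixel columns grow to the right and rows downward; lengths in m; the calibration is good to about 2 mm. A picture is of the moment at which its call begins. There is no depth.
- ctrl.close_job(): hands the job in; it is judged then, once.
Trained networks look in a picture, given as the dict that the camera call returned (one of the last four; its "shot" number tells which), for a name from the list of things; names that differ only in an ending like _2 or _b are one class to them, and where a whole thing is asked for, a point or a joint stands for the part that bears it (a point fixed in the world has none). Each returns a list of dicts, best first, with "p" (0 to 1); they miss things now and then, are a little off and sometimes report something else, mostly with a low value. They report only what shows in the picture. A call takes as long as a camera call. They do not tell look-alikes from the thing itself.
- ctrl.recognise(picture, label): "rect" ([left, top, right, bottom] in pixels, round what is visible of it).
- ctrl.trace(picture, label): "pixels" (384x512 bool, what is visible of it) and "rect" ([left, top, right, bottom] in pixels, round what is visible of it).
- ctrl.mark_of(picture, label): "pixel" ([row, column] in pixels: a listed point, or the origin of a listed thing).
The state is a dict: "clock": time; "joint_positions": joint angles; "joint_vel": joint speeds; "joint_efforts": joint torques, N m; "ee_pos": TCP position; "tool_rot": TCP orientation; "force": force on the tool from outside, world axes, zero at the start; "torque": the same for the moment, N m; "width": finger opening in m; "grip_force": force on a finger pad.
Only numpy, scipy, OpenCV 4.12 (cv2) and the standard library are available. Lean on these libraries where they do the work, as an engineer would, in place of code of your own. Each camera call takes 0.05 s, during which the arm holds its last target. There are 200 camera calls.

TASK

The clamp lever lies across the V-seam between the two steel plates: lift it off its square spindle, turn it end for end and refit it fully down so that its long arm points away from the seam. Then take the scriber from its fork stand, set its point into the seam at the end of the slanting leg, by the weld spot, and run it slowly (a few centimetres a second, always under 8 cm/s) round the bend to the weld spot at the other end, without letting the point come up out of the groove on the way. Finally hang the scriber upright by its collar in the fork again, and leave the jar and the tape measure where they are.

Things in the scene. Friction and masses are not known exactly. Their poses are not given: they have to be found in the camera images.
- joint_board: Fixed plywood board 210 x 230 x 14 mm with two bare steel plates on it, tops 24 mm above the bench. Between them runs the seam, a V-groove with a bend: floor 14 mm above the bench, 3 mm wide below, 18 mm at the top. Origin: centre of the underside; z up; y along the straight leg towards the bend; spindle on the +x side of the seam. x is within 0.35 rad of the world's x.
- seam_start (a point): point on the groove floor at the outer end of the slanting leg (76 mm long): start of the path; board frame (-45, 85, 14) mm. A weld spot blocks the groove just beyond it
- seam_1 (a point): point on the groove floor, middle of the slanting leg; board frame (-25, 52.5, 14) mm
- seam_bend (a point): point on the groove floor at the bend; board frame (-5, 20, 14) mm
- seam_2 (a point): point on the groove floor, one third along the straight leg; board frame (-5, -15, 14) mm
- seam_3 (a point): point on the groove floor, two thirds along the straight leg; board frame (-5, -50, 14) mm
- seam_end (a point): point on the groove floor at the outer end of the straight leg (105 mm long): end of the path; board frame (-5, -85, 14) mm. A weld spot blocks the groove just beyond it
- spindle (a point): centre of the flat top of a steel foot (52 x 32 mm, top 38 mm above the bench) on which the lever rests; board frame (62, 0, 38) mm. From it a square spindle, 15 x 15 mm with sides along the board's x and y, stands up 30 mm; its top 10 mm taper to 8 x 8 mm. The lever cannot swing while on it.
- lever: Loose dark steel lever, 0.14 to 0.28 kg: boss 44 x 40 x 18 mm (x, y, z) with an 18 x 18 mm square hole through it, and along +x a long arm 22 mm wide, reaching 119 mm from the hole. Origin: hole's centre, underside. Starts seated, x opposite to the board's x; must end seated with x along the board's x. Seated, the boss is 38 to 56 mm above the bench; grip it across its y (40 mm) from above.
- lever_tip (a point): centre of the round end of the lever's long arm, 105 mm along the lever's x from the hole's centre, 9 mm above the underside
- stand: Fixed fork stand: wooden base 100 x 100 x 12 mm, wooden post at its +x side (front face at x = +34 mm, 105 mm high), two steel tines along x, from x = -35 to +35 mm, tops 105 mm above the bench, with a 22 mm slot between them, open at -x and above. Origin: centre of the underside; yaw within 0.4 rad of the world's.
- stand_slot (a point): where the scriber's axis hangs: middle of the slot at the height of the tines' tops; stand frame (-5, 0, 105) mm
- scriber: Loose scriber, 161 mm long, 0.1 to 0.2 kg, hanging point down in the fork. Origin at the point, z up along the tool. Rounded point 5 mm thick, cone to 35 mm, round shaft 14 mm thick to 85 mm, collar 40 mm across from 85 to 91 mm (rests on the tines), square wooden handle 24 x 24 mm, flats along its x and y, from 91 to 161 mm. Hanging, its point is 20 mm above the bench.
- scriber_point (a point): lowest point of the scriber, the same as its origin
- scriber_handle (a point): middle of the square handle, 126 mm above the point
- screw_jar: bystander: loose jar of brass screws, 69 x 67 x 81 mm, origin at the underside; must stay where it is. Jar and stand are one to the left, one to the right of the board, in either order.
- tape_measure: bystander: tape measure, 65 x 81 x 33 mm, origin at the underside, on the near right; loose, must stay where it is
Mind the look-alikes: they are no part of the job. Leave any red look-alike of the scriber alone.

How it is judged:
By the outcome, as a careful person would: the job done as asked, in the order asked, and still so for the second after the job is handed in, with the robot touching nothing.
It also fails if it takes over 72 s, if anything falls off the work surface, if the arm or the gripper's body presses on something with over 40 N, if the wrist force passes 120 N, or if a joint passes its speed limit or range.

## Working session

There is one attempt and no reset: what is moved stays moved. The work goes in short steps, Python scripts to look and compute and a tool call to move; the robot and the scene stay as the last step left them, time stands still between calls to the robot, and variables do not carry over. Pictures are saved under pics/ and viewed, at most 10 in all, crops included, and the job is handed in when it is done.

Besides the shell and the picture viewer there is one more tool, called by a JSON object that holds its "op" and its "data". step_arm: Moves the arm, as the interface text tells. Its arguments: {"type":"object","properties":{"deltas":{"type":"array","items":{"type":"array","items":{"type":"number"}}}},"required":["deltas"]}

```bash
ls; mkdir -p pics
cat > h.py <<'E'
import numpy as np, cv2
from bench import ctrl
from scipy.spatial.transform import Rotation as R
def px2ray(im,rc):
    K=np.array(im["mtx"]);T=np.array(im["T"])
    d=np.linalg.inv(K)@[rc[1],rc[0],1.]
    return T[:3,3],T[:3,:3]@np.array([d[0],-d[1],-d[2]])
def at_z(im,rc,z):
    o,d=px2ray(im,rc);return o+d*(z-o[2])/d[2]
def proj(im,P):
    K=np.array(im["mtx"]);T=np.array(im["T"])
    c=T[:3,:3].T@(np.array(P)-T[:3,3]);u=K@[c[0],-c[1],-c[2]];return u[1]/u[2],u[0]/u[2]
def save(im,name,crop=None,s=1):
    p=im["pixels"][:,:,::-1]
    if crop: l,t,r,b=crop;p=p[t:b,l:r]
    cv2.imwrite("pics/"+name,cv2.resize(p,None,fx=s,fy=s,interpolation=cv2.INTER_CUBIC))
def tri(ims,rcs):
    A=np.zeros((3,3));b=np.zeros(3)
    for im,rc in zip(ims,rcs):
        o,d=px2ray(im,rc);d=d/np.linalg.norm(d);M=np.eye(3)-np.outer(d,d);A+=M;b+=M@o
    return np.linalg.solve(A,b)
E
python3 - <<'E'
from h import *
np.set_printoptions(precision=4,suppress=True)
print(ctrl.get_state(),ctrl.grip_depth)
a=ctrl.get_image("scene");b=ctrl.get_image("top")
print({k:(v if k!="pixels" else 0) for k,v in b.items()}, a["T"])
cv2.imwrite("pics/a.png",np.hstack([cv2.resize(x["pixels"][:,:,::-1],(400,300)) for x in(a,b)]))
save(b,"top.png",None,1.5)
Z=dict(joint_board=0,seam_start=.014,seam_1=.014,seam_bend=.014,seam_2=.014,seam_3=.014,seam_end=.014,spindle=.038,lever=.038,lever_tip=.047,stand=0,stand_slot=.105,scriber=.02,scriber_point=.02,scriber_handle=.146,screw_jar=0,tape_measure=0)
for n,z in Z.items():
    for nm,im in(("top",b),("scene",a)):
        print(n,nm,[(np.round(m["p"],2),np.round(m["pixel"],1),at_z(im,m["pixel"],z)[:2]) for m in ctrl.mark_of(im,n)[:3]])
E
```

```text
pics
{'clock': 0.0, 'joint_positions': array([-1.3896,  0.1245,  1.6517, -0.    ,  1.3675, -0.0826]), 'joint_vel': array([ 0.0014,  0.    , -0.0007, -0.0006, -0.0001, -0.0003]), 'joint_efforts': array([  0.0004, -42.3616, -36.5451,  -0.    ,   0.0071,  -0.    ]), 'ee_pos': array([ 0.1693, -0.6269,  0.23  ]), 'tool_rot': array([ 0.9913,  0.1315, -0.0001, -0.0011]), 'force': array([ 0.6697, -0.1983, -0.5893]), 'torque': array([-0.0147,  0.0695, -0.0472]), 'grip_force': 0.0, 'width': 0.08553796073587185} 0.0187
{'pixels': 0, 'mtx': array([[473.9734,   0.    , 250.3833],
       [  0.    , 473.9734, 195.8034],
       [  0.    ,   0.    ,   1.    ]]), 'T': array([[-0.0348,  0.8504, -0.5249, -0.1779],
       [-0.9994, -0.0309,  0.0162,  0.0748],
       [-0.0025,  0.5252,  0.851 ,  1.2323],
       [ 0.    ,  0.    ,  0.    ,  1.    ]]), 'shot': 2} [[-0.8194  0.3386 -0.4626 -0.1203]
 [-0.5732 -0.4753  0.6674  0.9774]
 [ 0.0061  0.812   0.5836  0.9314]
 [ 0.      0.      0.      1.    ]]
joint_board top [(np.float64(0.48), array([174.4, 141.1]), array([0.6737, 0.3921]))]
joint_board scene [(np
[... 3460 characters left out ...]
riber_point top [(np.float64(0.61), array([197.8, 151.1]), array([0.5736, 0.3496]))]
scriber_point scene [(np.float64(0.87), array([255.2, 162.4]), array([0.6653, 0.3532]))]
scriber_handle top [(np.float64(0.87), array([148.1, 151. ]), array([0.6635, 0.3339]))]
scriber_handle scene [(np.float64(0.81), array([221.6, 157.4]), array([0.6667, 0.3499])), (np.float64(0.65), array([233.9, 186.2]), array([0.5642, 0.3422])), (np.float64(0.24), array([236.7, 249.8]), array([0.4161, 0.2512]))]
screw_jar top []
screw_jar scene [(np.float64(0.8), array([186.6, 313.6]), array([ 0.4887, -0.2517]))]
tape_measure top []
tape_measure scene [(np.float64(0.64), array([208.2, 348.8]), array([ 0.3226, -0.2064]))]
```

View pics/top.png

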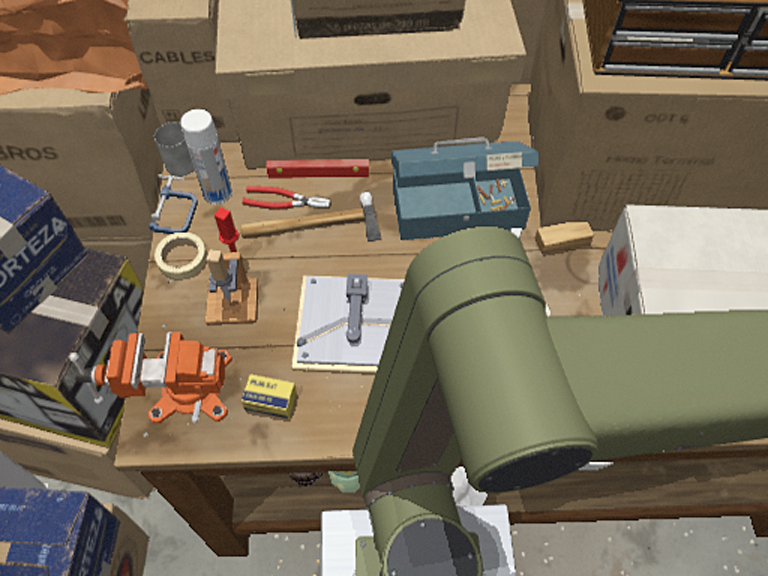

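View pics/a.png

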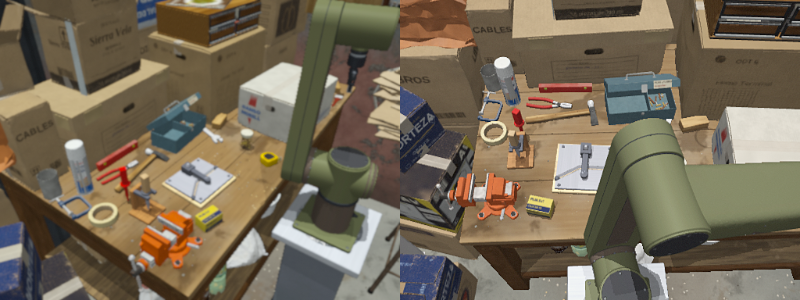

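The top view shows the stand at (230,290)/1.5 with the wooden-handled scriber in its fork. A red look-alike stands behind it at (228,228)/1.5. The board is at (350,320)/1.5, partly hidden by the arm. I'll move the wrist camera over the board.

{"op": "step_arm", "data": {"deltas": [[1,0.2,0.7,0.6,0,0,0],[1,0.2,0.7,0.6,0,0,0],[1,0.2,0.7,0.6,0,0,0],[1,0.2,0.7,0.6,0,0,0],[1,0.2,0.7,0.6,0,0,0]]}}

```text
clock: 2.3
ee_pos: [0.22, -0.4509, 0.3843]
tool_rot: [0.991, 0.132, 0.001, 0.002]
force: [-0.7, -0.7, 0.5]
width: 0.0852
grip_force: 0.0
```

{"op": "step_arm", "data": {"deltas": [[1,0.45,0.85,0,0,0,0],[1,0.45,0.85,0,0,0,0],[1,0.45,0.85,0,0,0,0],[1,0.45,0.85,0,0,0,0],[1,0.45,0.85,0,0,0,0]]}}

```text
clock: 2.8
ee_pos: [0.3325, -0.2378, 0.3817]
tool_rot: [0.991, 0.132, 0.001, 0.0]
force: [0.1, 0.5, -0.0]
width: 0.0852
grip_force: 0.0
```

{"op": "step_arm", "data": {"deltas": [[1,0.4,0.9,0,0,0,0],[1,0.4,0.9,0,0,0,0],[1,0.4,0.9,0,0,0,0],[1,0.4,0.9,0,0,0,0],[1,0.4,0.9,0,0,0,0]]}}

```text
clock: 3.3
ee_pos: [0.4323, -0.0127, 0.3817]
tool_rot: [0.991, 0.132, 0.001, 0.0]
force: [1.2, -0.6, 0.6]
width: 0.0854
grip_force: 0.0
```

{"op": "step_arm", "data": {"deltas": [[1,0.15,0.4,0,0,0,0],[1,0.15,0.4,0,0,0,0],[1,0.15,0.4,0,0,0,0],[1,0.15,0.4,0,0,0,0],[1,0.15,0.4,0,0,0,0]]}}

```text
clock: 3.8
ee_pos: [0.4693, 0.0843, 0.3814]
tool_rot: [0.991, 0.131, -0.0, 0.0]
force: [0.4, -0.4, -0.1]
width: 0.0854
grip_force: 0.0
```

```bash
cat >> h.py <<'E'
BP=dict(seam_start=(-45,85,14),seam_1=(-25,52.5,14),seam_bend=(-5,20,14),seam_2=(-5,-15,14),seam_3=(-5,-50,14),seam_end=(-5,-85,14),spindle=(62,0,38))
def fitboard(obs,extra={}):
    """obs: list of (im,name,rc); robust fit of board x,y,yaw from pixels"""
    from scipy.optimize import least_squares
    B={**BP,**extra}
    def f(v):
        r=R.from_euler('z',v[2])
        return np.concatenate([np.array(proj(im,r.apply(np.array(B[n])/1000)+[v[0],v[1],0]))-rc for im,n,rc in obs])
    s=least_squares(f,[.5,.09,0],loss='soft_l1',f_scale=1.5)
    return s.x,f(s.x).reshape(-1,2)
E
python3 - <<'E'
from h import *
np.set_printoptions(precision=4,suppress=True)
s=ctrl.get_state();print(s['clock'],s['ee_pos'],s['tool_rot'],s['joint_positions'])
w=ctrl.get_image("wrist");print(w["T"],w["mtx"])
save(w,"w1.png",None,1.5)
obs=[]
for n,z in dict(joint_board=0,seam_start=.014,seam_1=.014,seam_bend=.014,seam_2=.014,seam_3=.014,seam_end=.014,spindle=.038,lever=.038,lever_tip=.047,stand=0,stand_slot=.105,scriber=.02,scriber_handle=.146).items():
    ms=ctrl.mark_of(w,n)[:3]
    print(n,[(np.round(m["p"],2),np.round(m["pixel"],1),at_z(w,m["pixel"],z)[:2]) for m in ms])
    if ms and n in BP and n not in("seam_1","seam_2","seam_3"): obs.append((w,n,np.array(ms[0]["pixel"])))
print(fitboard(obs),[o[1] for o in obs])
E
```

```text
3.8 [0.4693 0.0843 0.3814] [ 0.9913  0.1313 -0.0001  0.0003] [ 0.0655 -0.3164  1.8121 -0.0006  1.646   1.3729]
[[ 0.2602  0.9228  0.2841  0.542 ]
 [-0.9656  0.2481  0.0785  0.1044]
 [ 0.0019 -0.2948  0.9556  0.523 ]
 [ 0.      0.      0.      1.    ]] [[266.9333   0.     256.6548]
 [  0.     266.9333 184.5847]
 [  0.       0.       1.    ]]
joint_board [(np.float64(0.97), array([122.3, 258.1]), array([0.5076, 0.0912]))]
seam_start [(np.float64(0.57), array([126.2, 207.3]), array([0.477 , 0.1814]))]
seam_1 [(np.float64(0.86), array([122.5, 226.7]), array([0.493 , 0.1479])), (np.float64(0.7), array([132.3, 280.4]), array([0.5017, 0.0463])), (np.float64(0.18), array([ 86.1, 271.4]), array([0.5758, 0.0851]))]
seam_bend [(np.float64(0.79), array([119.5, 246.2]), array([0.5077, 0.1142])), (np.float64(0.33), array([179.9, 413.1]), array([ 0.4808, -0.2351])), (np.float64(0.29), array([130.8, 282.7]), array([0.5055, 0.0429]))]
seam_2 [(np.float64(0.86), array([122.5, 226.7]), array([0.493 , 0.1479])), (np.float64(0.7), array([132.3, 280.4]), array([0.5017, 0.0463])), (np.float64(0.18), array(
[... 646 characters left out ...]
t64(0.83), array([ 48.1, 132.9]), array([0.5737, 0.3387])), (np.float64(0.7), array([180.4, 410.4]), array([ 0.4767, -0.2395]))]
stand_slot [(np.float64(0.6), array([35.4, 96.5]), array([0.5702, 0.3428]))]
scriber [(np.float64(0.96), array([ 46.8, 123.2]), array([0.5702, 0.3459])), (np.float64(0.35), array([ 83.2, 268.7]), array([0.5788, 0.0913]))]
scriber_handle [(np.float64(0.72), array([28.9, 76.9]), array([0.5684, 0.3437])), (np.float64(0.38), array([232.8, 369.3]), array([ 0.3994, -0.1175]))]
(array([ 0.5134,  0.0938, -0.071 ]), array([[ 1.2387, -0.4632],
       [-1.1184,  0.3681],
       [-0.9019, -1.7061],
       [ 0.6683,  1.5847]])) ['seam_start', 'seam_bend', 'seam_end', 'spindle']
```

View pics/w1.png

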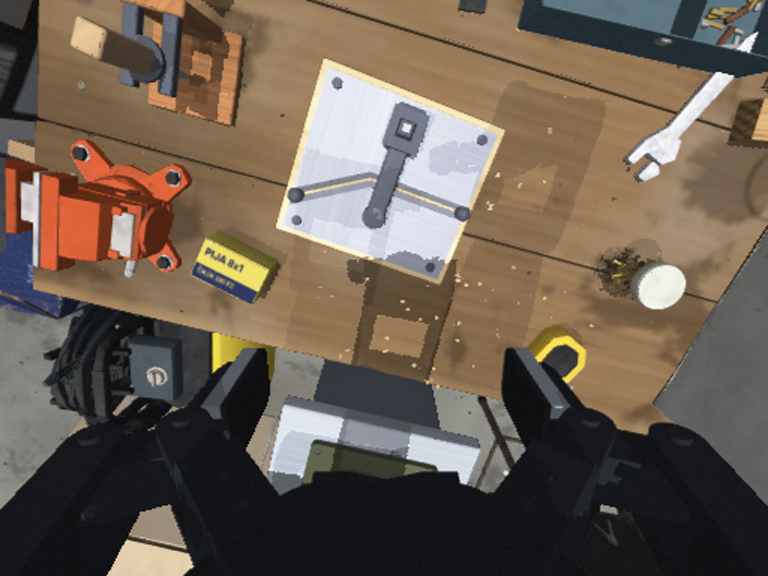

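The wrist view shows the board at centre, the lever from boss (405,125)/1.5 to tip (373,217)/1.5, and the stand at upper left. The red tool is out of view. I'll go closer over the spindle and refine.

{"op": "step_arm", "data": {"deltas": [[1,0.4,0.02,-0.5,0,0,-0.105],[1,0.4,0.02,-0.5,0,0,-0.105],[1,0.4,0.02,-0.5,0,0,-0.105],[1,0.4,0.02,-0.5,0,0,-0.105],[1,0.4,0.02,-0.5,0,0,-0.105]]}}

```text
clock: 5.05
ee_pos: [0.5688, 0.09, 0.2536]
tool_rot: [0.999, -0.033, -0.003, 0.0]
force: [-0.7, -0.2, 0.9]
width: 0.0852
grip_force: 0.0
```

```bash
cat > b.py <<'E'
from h import *
np.set_printoptions(precision=4,suppress=True)
s=ctrl.get_state();print(s['clock'],s['ee_pos'],s['tool_rot'],s['joint_positions'])
w=ctrl.get_image("wrist");save(w,"w2.png",None,1.5)
obs=[]
for n in BP:
    ms=ctrl.mark_of(w,n)[:1]
    if ms and n not in("seam_1","seam_2","seam_3") : obs.append((w,n,np.array(ms[0]["pixel"])));print(n,ms[0]["p"],ms[0]["pixel"])
print(fitboard(obs))
t=ctrl.trace(w,"joint_board")
m=t[0]["pixels"].astype(np.uint8)
cs=max(cv2.findContours(m,cv2.RETR_EXTERNAL,2)[0],key=cv2.contourArea)
h=cv2.convexHull(cs)
q=cv2.approxPolyDP(h,8,True)[:,0];print(t[0]["p"],q.tolist())
for n,z in dict(lever=.038,lever_tip=.047).items():
    print(n,[(m["p"],m["pixel"],at_z(w,m["pixel"],z)[:2]) for m in ctrl.mark_of(w,n)[:1]])
E
python3 b.py
```

```text
5.05 [0.5688 0.09   0.2536] [ 0.9995 -0.0328 -0.0027  0.0003] [ 0.0637 -0.0489  1.7904 -0.      1.4056  1.7   ]
seam_start 0.57 [219.7, 200.5]
seam_bend 0.94 [198.7, 242.4]
seam_end 0.79 [196.6, 313.0]
spindle 0.65 [155.4, 257.2]
(array([ 0.5118,  0.0942, -0.08  ]), array([[ 0.1291,  0.776 ],
       [-2.4802,  0.5428],
       [ 0.5006, -0.8854],
       [ 0.5298, -0.3879]]))
0.96 [[177, 122], [337, 124], [325, 252], [186, 250]]
lever [(0.82, [154.0, 258.3], array([0.5761, 0.0871]))]
lever_tip [(0.94, [227.6, 253.3], array([0.4714, 0.1011]))]
```

View pics/w2.png

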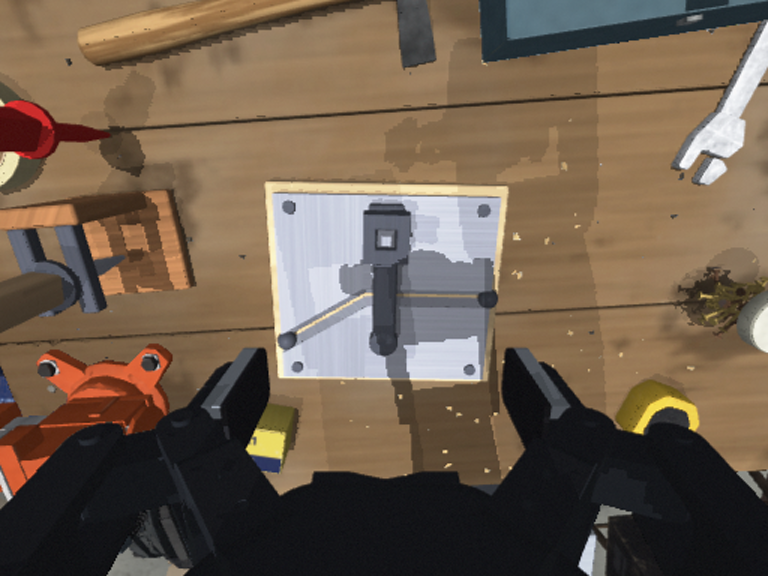

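```bash
cat > c.py <<'E'
from h import *
np.set_printoptions(precision=4,suppress=True)
w=ctrl.get_image("wrist")
g=cv2.cvtColor(w["pixels"],cv2.COLOR_RGB2GRAY)
# spindle top: bright blob inside dark boss
sub=g[145:172,240:275];_,th=cv2.threshold(sub,0,255,cv2.THRESH_OTSU)
n,l,st,ce=cv2.connectedComponentsWithStats(th)
for i in range(1,n): print(st[i],ce[i]+[240,145])
print("spindle",at_z(w,(160,257.3),.068))
ex=dict(top=(62,0,68),c1=(105,115,0),c2=(105,-115,0),c3=(-105,-115,14),c4=(-105,115,14))
obs=[(w,"top",np.array([160,257.3]))]
for k,(c,r) in zip(("c1","c2","c3","c4"),[[177,122],[338,124],[325,253],[186,252]]): obs.append((w,k,np.array([r,c])))
print(fitboard(obs,ex))
for n in("seam_start","seam_bend","seam_end","spindle"):
    m=ctrl.mark_of(w,n)[:1]
    if m: obs.append((w,n,np.array(m[0]["pixel"])))
v,r=fitboard(obs,ex);print(v,r)
p=w["pixels"][:,:,::-1].copy();p=cv2.resize(p[105:265,160:350],None,fx=4,fy=4,interpolation=2)
B={**BP,**ex,"pa":(105,115,14),"pb":(105,-115,14),"f1":(62+26,16,38),"f2":(62+26,-16,38),"t1":(69.5,7.5,58)}
for k,b in B.items():
    y,x=proj(w,R.from_euler('z',v[2]).apply(np.array(b)/1000)+[v[0],v[1],0]);cv2.circle(p,(int((x+.5-160)*4),int((y+.5-105)*4)),3,(0,0,255),1)
cv2.imwrite("pics/w3.png",p)
E
python3 c.py
```

```text
[ 0  0  3 27 81] [241. 158.]
[34  0  1 11 11] [274. 150.]
[14 13  7  7 47] [257.     161.1277]
[33 14  2 12 16] [273.75 163.5 ]
spindle [0.5755 0.0888 0.068 ]
(array([ 0.5132,  0.0939, -0.0794]), array([[ 0.3621, -0.065 ],
       [-1.3397,  1.4659],
       [-1.1974, -1.7011],
       [ 1.5419,  0.8382],
       [ 0.9803, -0.6067]]))
[ 0.512   0.0937 -0.0752] [[ 1.2857 -0.0685]
 [-0.1598  1.4323]
 [-0.7111 -1.8672]
 [ 1.9186  1.2409]
 [ 1.8866 -0.0964]
 [-2.0625 -0.0124]
 [-3.8141  1.1134]
 [ 1.5454 -0.9594]
 [-1.208  -0.638 ]]
```

View pics/w3.png

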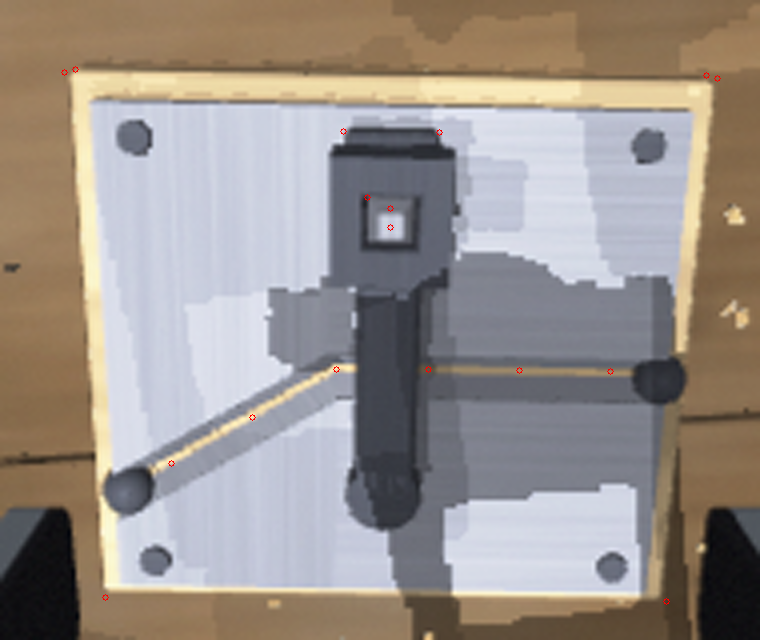

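Run:
```python
from h import *
np.set_printoptions(precision=4,suppress=True)
w=ctrl.get_image("wrist");s=ctrl.get_state();print(s['ee_pos'],s['tool_rot'])
f=lambda x,y:(105+y/4-.5,160+x/4-.5)
print("boss back edge top",at_z(w,f(393,150),.056),"left",at_z(w,f(331,215),.056),"right",at_z(w,f(455,215),.056))
print("foot back",at_z(w,f(393,129),.038), "spin",at_z(w,f(391,227),.068),"tip",at_z(w,f(384,495),.056))
print("toolbox",at_z(w,(60/1.5,490/1.5),.0))
```

```text
[0.5694 0.09   0.2562] [ 0.9995 -0.033  -0.0001 -0.    ]
boss back edge top [0.5962 0.0868 0.056 ] left [0.5765 0.1083 0.056 ] right [0.5739 0.0681 0.056 ]
foot back [0.6007 0.0864 0.038 ] spin [0.5738 0.089  0.068 ] tip [0.4753 0.0979 0.056 ]
toolbox [ 0.7179 -0.0137  0.    ]
```

{"op": "step_arm", "data": {"deltas": [[1,0.024,-0.005,-0.7,0,0,-0.0065],[1,0.024,-0.005,-0.7,0,0,-0.0065],[1,0.024,-0.005,-0.7,0,0,-0.0065],[1,0.024,-0.005,-0.7,0,0,-0.0065],[1,0.024,-0.005,-0.7,0,0,-0.0065]]}}

```text
clock: 6.4
ee_pos: [0.5715, 0.0884, 0.0758]
tool_rot: [0.999, -0.043, -0.005, 0.001]
force: [0.3, -0.5, -0.2]
width: 0.0851
grip_force: 0.0
```

{"op": "step_arm", "data": {"deltas": [[1,-0.004,0,-0.1,0,0,0],[1,-0.004,0,-0.15,0,0,0],[1,-0.004,0,-0.217,0,0,0],[1,-0.004,0,-0.217,0,0,0],[1,-0.004,0,-0.217,0,0,0]]}}

```text
clock: 6.9
ee_pos: [0.5747, 0.0888, 0.0274]
tool_rot: [0.999, -0.043, 0.0, -0.0]
force: [0.1, -0.9, 0.2]
width: 0.0853
grip_force: 0.0
```

{"op": "step_arm", "data": {"deltas": [[0,0,0,0,0,0,0],[0,0,0,0,0,0,0],[0,0,0,0,0,0,0],[0,0,0,0,0,0,0],[0,0,0,0,0,0,0]]}}

```text
clock: 7.4
ee_pos: [0.575, 0.0887, 0.0279]
tool_rot: [0.999, -0.043, 0.001, -0.0]
force: [-0.3, -0.2, 3.9]
width: 0.0388
grip_force: 62.6
```

{"op": "step_arm", "data": {"deltas": [[0,0,0,0,0,0,0],[0,0,0,0,0,0,0],[0,0,0,0,0,0,0],[0,0,0,0,0,0,0],[0,0,0,0,0,0,0]]}}

```text
clock: 7.9
ee_pos: [0.575, 0.0887, 0.0279]
tool_rot: [0.999, -0.043, 0.0, -0.0]
force: [-1.2, -1.3, 4.8]
width: 0.0391
grip_force: 62.7
```

{"op": "step_arm", "data": {"deltas": [[0,0,0,0.08,0,0,0],[0,0,0,0.16,0,0,0],[0,0,0,0.25,0,0,0],[0,0,0,0.25,0,0,0],[0,0,0,0.25,0,0,0]]}}

```text
clock: 8.4
ee_pos: [0.5741, 0.0887, 0.0888]
tool_rot: [0.999, -0.043, -0.0, -0.0]
force: [0.2, 0.2, -3.1]
width: 0.0392
grip_force: 64.0
```

{"op": "step_arm", "data": {"deltas": [[0,0,0,0,0,0,0.03],[0,0,0,0,0,0,0.07],[0,0,0,0,0,0,0.11],[0,0,0,0,0,0,0.155],[0,0,0,0,0,0,0.2]]}}

```text
clock: 8.9
ee_pos: [0.5728, 0.0887, 0.0867]
tool_rot: [0.963, 0.27, -0.002, -0.0]
force: [0.4, 0.1, -1.6]
width: 0.0393
grip_force: 64.0
```

{"op": "step_arm", "data": {"deltas": [[0,0,0,0,0,0,0.045],[0,0,0,0,0,0,0.09],[0,0,0,0,0,0,0.135],[0,0,0,0,0,0,0.18],[0,0,0,0,0,0,0.225]]}}

```text
clock: 9.4
ee_pos: [0.5727, 0.0887, 0.0867]
tool_rot: [0.81, 0.587, -0.002, -0.001]
force: [-0.6, -0.6, -2.6]
width: 0.0392
grip_force: 64.0
```

{"op": "step_arm", "data": {"deltas": [[0,0,0,0,0,0,0.045],[0,0,0,0,0,0,0.09],[0,0,0,0,0,0,0.135],[0,0,0,0,0,0,0.18],[0,0,0,0,0,0,0.225]]}}

```text
clock: 9.9
ee_pos: [0.5727, 0.0886, 0.0867]
tool_rot: [0.556, 0.831, -0.001, -0.002]
force: [-0.2, 0.7, -3.2]
width: 0.039
grip_force: 64.0
```

{"op": "step_arm", "data": {"deltas": [[0,0,0,0,0,0,0.045],[0,0,0,0,0,0,0.09],[0,0,0,0,0,0,0.135],[0,0,0,0,0,0,0.18],[0,0,0,0,0,0,0.225]]}}

```text
clock: 10.4
ee_pos: [0.5727, 0.0886, 0.0867]
tool_rot: [0.235, 0.972, -0.001, -0.002]
force: [-0.8, 0.0, -1.7]
width: 0.039
grip_force: 64.0
```

{"op": "step_arm", "data": {"deltas": [[0,0,0,0,0,0,0.04],[0,0,0,0,0,0,0.07],[0,0,0,0,0,0,0.1],[0,0,0,0,0,0,0.125],[0,0,0,0,0,0,0.125]]}}

```text
clock: 10.9
ee_pos: [0.5728, 0.0886, 0.0869]
tool_rot: [0.043, 0.999, -0.0, -0.002]
force: [-0.3, -0.1, -2.2]
width: 0.0393
grip_force: 64.0
```

Run:
```python
from h import *
np.set_printoptions(precision=4,suppress=True)
w=ctrl.get_image("wrist");s=ctrl.get_state();print(s['ee_pos'],s['tool_rot'],s['clock'],s['joint_positions'],s['force'],s['torque'])
r=R.from_quat(s['tool_rot']);print(r.as_euler('ZYX'))
save(w,"w4.png",None,1.5)
for n,z in dict(lever=.098,spindle=.038,seam_start=.014,seam_bend=.014,seam_end=.014,lever_tip=.107,).items():
    print(n,[(m["p"],m["pixel"],at_z(w,m["pixel"],z)[:2]) for m in ctrl.mark_of(w,n)[:1]])
```

```text
[0.573  0.0887 0.0873] [ 0.0441  0.999  -0.0002 -0.0019] 10.95 [ 0.0609  0.106   1.9249  0.0001  1.1144 -1.4218] [ 0.2451  0.1317 -2.0633] [0.0063 0.0777 0.016 ]
[ 3.0534 -0.0037 -3.1411]
lever [(0.96, [244.8, 260.3], array([0.5729, 0.0909]))]
spindle [(0.86, [203.6, 257.5], array([0.5716, 0.0896]))]
seam_start [(0.74, [56.7, 373.8], array([0.4734, 0.1837]))]
seam_bend [(0.59, [114.0, 282.4], array([0.5082, 0.1145]))]
seam_end [(0.8, [115.1, 152.0], array([0.5002, 0.0131]))]
lever_tip []
```

View pics/w4.png

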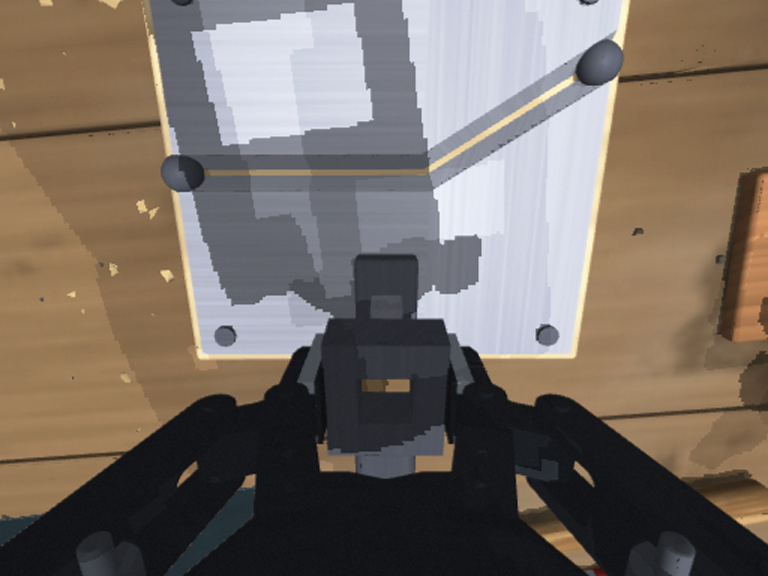

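Run:
```python
from h import *
np.set_printoptions(precision=4,suppress=True)
w=ctrl.get_image("wrist")
f=lambda x,y:(y/1.5-.17,x/1.5-.17)
print("foot -x edge",at_z(w,f(387,256),.038),"foot L/R",at_z(w,f(355,290),.038),at_z(w,f(418,290),.038))
print("boss -x top edge",at_z(w,f(386,347),.1154),"bottom",at_z(w,f(386,320),.0974),"boss L/R",at_z(w,f(326,350),.1154),at_z(w,f(447,350),.1154))
ex=dict(c3=(-105,-115,14),c4=(-105,115,14),c1=(105,115,14),c2=(105,-115,14),foot=(36,0,38))
obs=[(w,"c1",np.array(f(574,357))),(w,"c2",np.array(f(200,357))),(w,"foot",np.array(f(387,256)))]
for n in("seam_start","seam_bend","seam_end"):
    m=ctrl.mark_of(w,n)[:1]
    if m: obs.append((w,n,np.array(m[0]["pixel"])))
print(fitboard(obs,ex))
```

```text
foot -x edge [0.548  0.0921 0.038 ] foot L/R [0.5644 0.0743 0.038 ] [0.5672 0.1063 0.038 ]
boss -x top edge [0.5584 0.0907 0.1154] bottom [0.5568 0.0908 0.0974] boss L/R [0.5578 0.0714 0.1154] [0.5611 0.11   0.1154]
(array([ 0.5123,  0.0948, -0.0854]), array([[ 0.1197,  1.7428],
       [ 0.3489, -2.5099],
       [ 0.2111, -0.5371],
       [-0.3824,  0.2279],
       [ 0.2806,  1.5806],
       [ 0.01  , -0.7459]]))
```

{"op": "step_arm", "data": {"deltas": [[0,-0.004,0,-0.04,0,0,0],[0,-0.004,0,-0.08,0,0,0],[0,-0.004,0,-0.11,0,0,0],[0,-0.004,0,-0.126,0,0,0],[0,-0.004,0,-0.126,0,0,0]]}}

```text
clock: 11.95
ee_pos: [0.5726, 0.0887, 0.0567]
tool_rot: [0.043, 0.999, -0.0, -0.001]
force: [-0.2, 0.2, -2.9]
width: 0.0389
grip_force: 64.0
```

Run:
```python
from h import *
np.set_printoptions(precision=4,suppress=True)
w=ctrl.get_image("wrist");s=ctrl.get_state();print(s['ee_pos'],R.from_quat(s['tool_rot']).as_euler('ZYX'),s['force'],s['torque'])
save(w,"w5.png",(190,170,330,320),4)
```

```text
[0.5731 0.0887 0.0574] [ 3.0551 -0.0011 -3.1414] [-0.2648 -1.0008 -2.2872] [-0.0072  0.0482 -0.0368]
```

View pics/w5.png

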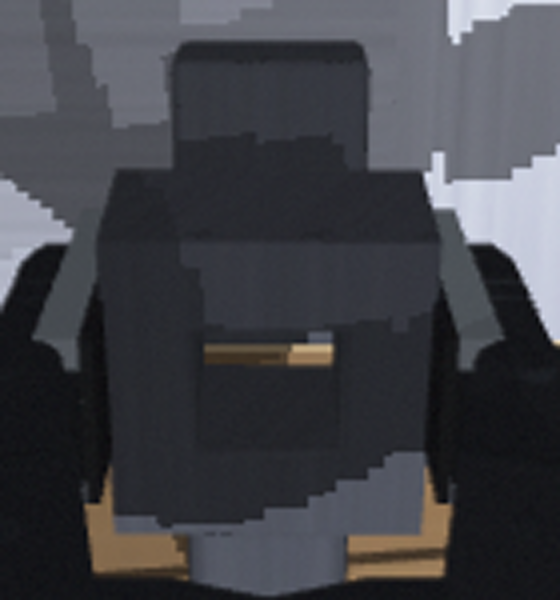

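{"op": "step_arm", "data": {"deltas": [[0,0,0,-0.006,0,0,0],[0,0,0,-0.012,0,0,0],[0,0,0,-0.018,0,0,0],[0,0,0,-0.024,0,0,0],[0,0,0,-0.024,0,0,0]]}}

```text
clock: 12.5
ee_pos: [0.5733, 0.0887, 0.0518]
tool_rot: [0.043, 0.999, -0.0, -0.0]
force: [-1.0, 0.2, -2.2]
width: 0.039
grip_force: 64.0
```

{"op": "step_arm", "data": {"deltas": [[0,0,0,-0.004,0,0,0],[0,0,0,-0.008,0,0,0],[0,0,0,-0.012,0,0,0],[0,0,0,-0.016,0,0,0],[0,0,0,-0.016,0,0,0]]}}

```text
clock: 13.0
ee_pos: [0.5733, 0.0887, 0.0478]
tool_rot: [0.043, 0.999, -0.0, -0.0]
force: [-0.0, -0.5, -1.7]
width: 0.039
grip_force: 64.0
```

{"op": "step_arm", "data": {"deltas": [[0,0,0,-0.012,0,0,0],[0,0,0,-0.024,0,0,0],[0,0,0,-0.036,0,0,0],[0,0,0,-0.045,0,0,0],[0,0,0,-0.045,0,0,0]]}}

```text
clock: 13.5
ee_pos: [0.5726, 0.0888, 0.0359]
tool_rot: [0.043, 0.999, -0.0, -0.001]
force: [-2.6, 1.4, -3.4]
width: 0.0388
grip_force: 64.0
```

{"op": "step_arm", "data": {"deltas": [[0,0,0,-0.01,0,0,0],[0,0,0,-0.02,0,0,0],[0,0,0,-0.029,0,0,0],[0,0,0,-0.034,0,0,0],[0,0,0,-0.034,0,0,0]]}}

```text
clock: 14.0
ee_pos: [0.572, 0.0889, 0.028]
tool_rot: [0.043, 0.999, -0.0, -0.002]
force: [-6.8, 0.2, 2.5]
width: 0.0389
grip_force: 64.6
```

{"op": "step_arm", "data": {"deltas": [[1,0.004,0,0,0,0,0],[1,0.004,0,0,0,0,0],[1,0.004,0,0,0,0,0],[1,0.004,0,0,0,0,0],[1,0.004,0,0,0,0,0]]}}

```text
clock: 14.5
ee_pos: [0.5748, 0.0887, 0.0286]
tool_rot: [0.043, 0.999, 0.0, 0.0]
force: [-0.6, -0.4, 0.9]
width: 0.0855
grip_force: 0.0
```

{"op": "step_arm", "data": {"deltas": [[1,0,0,0.05,0,0,0],[1,0,0,0.15,0,0,0],[1,0,0,0.3,0,0,0],[1,0,0,0.5,0,0,0],[1,0,0,0.7,0,0,0]]}}

```text
clock: 15.0
ee_pos: [0.5739, 0.0887, 0.2056]
tool_rot: [0.043, 0.999, -0.0, -0.0]
force: [0.2, 0.1, 0.8]
width: 0.0853
grip_force: 0.0
```

{"op": "step_arm", "data": {"deltas": [[1,-0.1,0.2,0.3,0,0,0],[1,-0.2,0.4,0.3,0,0,0],[1,-0.3,0.6,0.3,0,0,0],[1,-0.3,0.8,0.3,0,0,0],[1,-0.3,0.95,0.3,0,0,0]]}}

```text
clock: 15.5
ee_pos: [0.5017, 0.3008, 0.2799]
tool_rot: [0.043, 0.999, 0.001, 0.002]
force: [0.3, 0.7, 0.0]
width: 0.0853
grip_force: 0.0
```

Run:
```python
from h import *
np.set_printoptions(precision=4,suppress=True)
w=ctrl.get_image("wrist");s=ctrl.get_state();print(s['ee_pos'],R.from_quat(s['tool_rot']).as_euler('ZYX'),s['joint_positions'])
save(w,"w6.png",None,1.5)
for n,z in dict(stand=0,stand_slot=.105,scriber=.02,scriber_point=.02,scriber_handle=.146).items():
    print(n,[(round(m["p"],2),np.round(m["pixel"],1),at_z(w,m["pixel"],z)[:2]) for m in ctrl.mark_of(w,n)[:3]])
for n,z in dict(lever=.038,lever_tip=.047).items():
    print(n,[(round(m["p"],2),np.round(m["pixel"],1),at_z(w,m["pixel"],z)[:2]) for m in ctrl.mark_of(w,n)[:3]])
```

```text
[0.5003 0.3073 0.2796] [3.0603 0.0013 3.1346] [ 0.457  -0.0431  1.7415  0.0053  1.4384 -1.0332]
stand [(0.66, array([192.5, 286. ]), array([0.5757, 0.3439]))]
stand_slot [(0.62, array([225.6, 299.7]), array([0.5857, 0.3502])), (0.61, array([214.8, 291.9]), array([0.5695, 0.3408])), (0.34, array([189.8, 286.3]), array([0.5349, 0.3354]))]
scriber [(0.88, array([186.9, 286.4]), array([0.5593, 0.3433])), (0.57, array([248.3, 287. ]), array([0.6692, 0.3385])), (0.39, array([153.3, 157. ]), array([0.4886, 0.1503]))]
scriber_point [(0.97, array([246. , 285.5]), array([0.6645, 0.3362])), (0.79, array([191.1, 284. ]), array([0.566 , 0.3392])), (0.57, array([213.4, 292.1]), array([0.6055, 0.3502]))]
scriber_handle [(0.83, array([226.9, 299.3]), array([0.5666, 0.3441])), (0.81, array([292. , 295.6]), array([0.655 , 0.3361]))]
lever [(0.88, array([212.9, 126.9]), array([0.5742, 0.0922])), (0.48, array([151.7, 159. ]), array([0.4838, 0.1607]))]
lever_tip [(0.63, array([271.4, 132. ]), array([0.6735, 0.0816])), (0.54, array([166.9,  94.4]), array([0.4961, 0.0673]))]
```

View pics/w6.png

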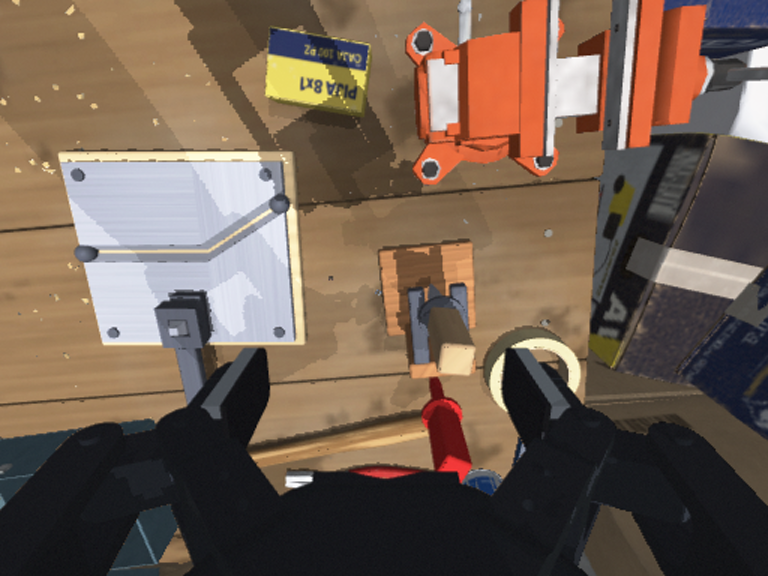

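Two scriber-like tools show. The wooden-handled one (455,350)/1.5 sits in the fork's slot. The red one (445,430)/1.5 stands behind the post and is the look-alike to leave alone. The fork one fits; I'll confirm it in a crop. The lever (180,325)/1.5 now points away from the seam.

Run:
```python
from h import *
np.set_printoptions(precision=4,suppress=True)
w=ctrl.get_image("wrist");s=ctrl.get_state();print(s['ee_pos'],R.from_quat(s['tool_rot']).as_euler('ZYX'))
save(w,"w7.png",(235,150,345,262),5)
```

```text
[0.5029 0.2978 0.2773] [ 3.0531  0.     -3.1414]
```

View pics/w7.png

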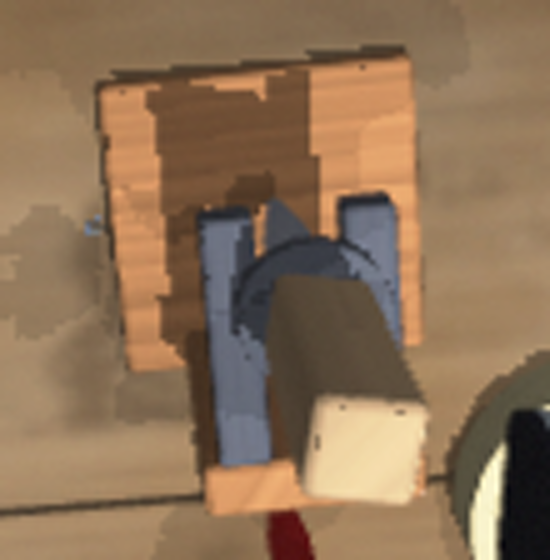

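Run:
```python
from h import *
np.set_printoptions(precision=4,suppress=True)
w=ctrl.get_image("wrist");s=ctrl.get_state();print(s['ee_pos'],R.from_quat(s['tool_rot']).as_euler('ZYX'))
f=lambda x,y:(150+y/5-.4,235+x/5-.4)
def quad(pts,z):
    P=np.array([at_z(w,f(*p),z)[:2] for p in pts]);print(P,"c",P.mean(0))
    for i in range(4): d=P[(i+1)%4]-P[i];print(np.linalg.norm(d),np.degrees(np.arctan2(d[1],d[0])),end=' | ')
    print()
quad([(315,398),(428,405),(419,505),(302,497)],.181)
print("base top edge",quad([(100,86),(408,56),(424,345),(132,370)],.012))
L=[at_z(w,f(*p),.105)[:2] for p in[(200,222),(252,218),(340,208),(395,205)]];print(L)
print("collar front",at_z(w,f(316,237),.111),"collar left",at_z(w,f(234,310),.111))
print("left tine edges",at_z(w,f(200,222),.105),at_z(w,f(218,465),.105),at_z(w,f(252,218),.105),at_z(w,f(271,462),.105))
```

```text
[0.5028 0.2979 0.2772] [ 3.0532 -0.     -3.1415]
[[0.5505 0.3341]
 [0.554  0.3562]
 [0.5762 0.354 ]
 [0.5723 0.3306]] c [0.5633 0.3437]
0.02237655400108689 81.062209803314 | 0.02233160144119357 -5.710227015506462 | 0.02376962837487285 -99.4392748495861 | 0.022088548190938122 170.71240756054735 | 
[[0.524  0.2926]
 [0.5229 0.3887]
 [0.6214 0.3918]
 [0.6219 0.2944]] c [0.5726 0.3419]
0.0961228779165277 90.64491086696782 | 0.09846672236134363 1.7785596802563137 | 0.09735700648403615 -89.67471784368357 | 0.09790695317425502 -178.93636296339434 | 
base top edge None
[array([0.5388, 0.3171]), array([0.5389, 0.33  ]), array([0.5382, 0.3519]), array([0.5386, 0.3655])]
collar front [0.5431 0.3449 0.111 ] collar left [0.5606 0.3237 0.111 ]
left tine edges [0.5388 0.3171 0.105 ] [0.607  0.3171 0.105 ] [0.5389 0.33   0.105 ] [0.6073 0.3311 0.105 ]
```

{"op": "step_arm", "data": {"deltas": [[1,0.24,0.183,0,0,0,-0.019],[1,0.24,0.183,0,0,0,-0.019],[1,0.24,0.183,0,0,0,-0.019],[1,0.24,0.183,-0.1,0,0,-0.019],[1,0.24,0.183,-0.1,0,0,-0.019]]}}

```text
clock: 16.5
ee_pos: [0.5609, 0.3431, 0.2484]
tool_rot: [0.074, 0.997, -0.002, -0.003]
force: [-0.5, -0.9, -0.7]
width: 0.0855
grip_force: 0.0
```

Run:
```python
from h import *
np.set_printoptions(precision=4,suppress=True)
w=ctrl.get_image("wrist");s=ctrl.get_state();print(s['ee_pos'],R.from_quat(s['tool_rot']).as_euler('ZYX'))
for n,z in dict(scriber=.02,scriber_handle=.146).items():
    print(n,[(round(m["p"],2),np.round(m["pixel"],1),at_z(w,m["pixel"],z)[:2]) for m in ctrl.mark_of(w,n)[:3]])
t=ctrl.recognise(w,"scriber_handle");print(t[:2])
```

```text
[0.5613 0.3435 0.25  ] [ 2.9945 -0.0038 -3.1388]
scriber [(0.94, array([155.6, 256.4]), array([0.5562, 0.3425])), (0.81, array([227.6, 270.7]), array([0.6692, 0.3478]))]
scriber_handle [(0.95, array([274.7, 268.2]), array([0.6616, 0.3404])), (0.63, array([188.4, 261.4]), array([0.565 , 0.3469]))]
[{'rect': [238.9, 161.0, 278.4, 212.6], 'p': 0.92}, {'rect': [252.9, 228.7, 286.6, 305.4], 'p': 0.82}]
```

{"op": "step_arm", "data": {"deltas": [[1,0.004,0,-0.15,0,0,0],[1,0.004,0,-0.3,0,0,0],[1,0.004,0,-0.42,0,0,0],[1,0.004,0,-0.51,0,0,0],[1,0.004,0,-0.51,0,0,0]]}}

```text
clock: 17.2
ee_pos: [0.5614, 0.3437, 0.1214]
tool_rot: [0.073, 0.997, -0.002, -0.003]
force: [-0.8, 0.6, -0.1]
width: 0.0854
grip_force: 0.0
```

{"op": "step_arm", "data": {"deltas": [[0,0,0,0,0,0,0],[0,0,0,0,0,0,0],[0,0,0,0,0,0,0],[0,0,0,0,0,0,0],[0,0,0,0,0,0,0]]}}

```text
clock: 17.7
ee_pos: [0.5643, 0.3452, 0.1264]
tool_rot: [0.073, 0.997, 0.001, 0.001]
force: [0.1, -0.8, 5.3]
width: 0.0237
grip_force: 59.4
```

{"op": "step_arm", "data": {"deltas": [[0,0,0,0,0,0,0],[0,0,0,0,0,0,0],[0,0,0,0,0,0,0],[0,0,0,0,0,0,0],[0,0,0,0,0,0,0]]}}

```text
clock: 18.2
ee_pos: [0.5643, 0.3452, 0.1264]
tool_rot: [0.073, 0.997, 0.001, 0.001]
force: [-0.3, -1.7, 5.5]
width: 0.0233
grip_force: 59.4
```

Run:
```python
from h import *
np.set_printoptions(precision=4,suppress=True)
s=ctrl.get_state();print(s['ee_pos'],R.from_quat(s['tool_rot']).as_euler('ZYX'),s['width'],s['force'],s['torque'])
```

```text
[0.5643 0.3452 0.1264] [2.9954 0.002  3.1403] 0.02330449066246787 [-0.2993 -1.7384  5.5088] [-0.1145  0.053   0.003 ]
```

{"op": "step_arm", "data": {"deltas": [[0,0,0,0.05,0,0,0],[0,0,0,0.12,0,0,0],[0,0,0,0.22,0,0,0],[0,0,0,0.33,0,0,0],[0,0,0,0.42,0,0,0]]}}

```text
clock: 18.7
ee_pos: [0.5636, 0.345, 0.2324]
tool_rot: [0.073, 0.997, 0.0, 0.001]
force: [-0.3, 0.3, -1.6]
width: 0.0234
grip_force: 58.8
```

{"op": "step_arm", "data": {"deltas": [[0,-0.04,-0.08,0,0,0,0],[0,-0.11,-0.2,0,0,0,0],[0,-0.2,-0.37,0,0,0,0],[0,-0.29,-0.53,0,0,0,0],[0,-0.353,-0.649,-0.05,0,0,0]]}}

```text
clock: 19.2
ee_pos: [0.4749, 0.1813, 0.2199]
tool_rot: [0.073, 0.997, 0.001, 0.002]
force: [0.1, 0.1, -1.0]
width: 0.0233
grip_force: 59.2
```

{"op": "step_arm", "data": {"deltas": [[0,0,0,-0.07,0,0,0],[0,0,0,-0.15,0,0,0],[0,0,0,-0.22,0,0,0],[0,0,0,-0.27,0,0,0],[0,0,0,-0.27,0,0,0]]}}

```text
clock: 19.7
ee_pos: [0.4739, 0.1823, 0.1481]
tool_rot: [0.073, 0.997, -0.001, -0.002]
force: [0.0, 0.4, -2.0]
width: 0.0235
grip_force: 59.5
```

Run:
```python
from h import *
np.set_printoptions(precision=4,suppress=True)
w=ctrl.get_image("wrist");s=ctrl.get_state();print(s['ee_pos'],R.from_quat(s['tool_rot']).as_euler('ZYX'),s['force'],s['width'])
save(w,"w8.png",None,1.5)
t=R.from_quat(s['tool_rot'])
zp=s['ee_pos'][2]-.1064
for n,z in dict(scriber=zp,scriber_point=zp,scriber_handle=zp+.126,seam_start=.014,seam_1=.014,seam_bend=.014,seam_end=.014,spindle=.038).items():
    print(n,[(round(m["p"],2),np.round(m["pixel"],1),at_z(w,m["pixel"],z)[:3]) for m in ctrl.mark_of(w,n)[:3]])
print("TCP px",proj(w,s['ee_pos']),"pred point px",proj(w,[s['ee_pos'][0]-.0013,s['ee_pos'][1],zp]))
```

```text
[0.4748 0.1826 0.1494] [ 2.9956 -0.0013 -3.141 ] [ 0.1011 -0.0899 -1.3145] 0.023219129276169422
scriber [(0.62, array([180. , 254.9]), array([0.4699, 0.1812, 0.043 ])), (0.27, array([214.7, 199.8]), array([0.4976, 0.1212, 0.043 ]))]
scriber_point [(0.94, array([181.5, 255.1]), array([0.4714, 0.1811, 0.043 ]))]
scriber_handle [(0.94, array([253.4, 259. ]), array([0.4734, 0.1839, 0.169 ]))]
seam_start [(0.62, array([174.9, 259.6]), array([0.4732, 0.1855, 0.014 ]))]
seam_1 [(0.89, array([219. , 170.1]), array([0.5094, 0.0784, 0.014 ])), (0.8, array([216.7, 139.1]), array([0.5016, 0.0446, 0.014 ]))]
seam_bend [(0.67, array([217. , 201.7]), array([0.5122, 0.1142, 0.014 ]))]
seam_end [(0.94, array([219.9, 107.3]), array([0.5002, 0.008 , 0.014 ]))]
spindle []
TCP px (np.float64(237.7610761081712), np.float64(256.8591127814584)) pred point px (np.float64(183.3815479251485), np.float64(256.8690405500522))
```

View pics/w8.png

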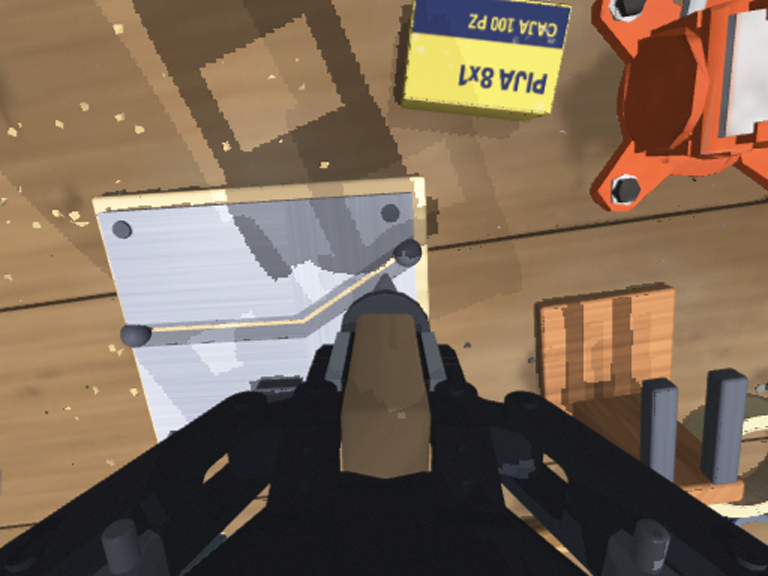

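The last view shows the scriber upright in the grip, point at (382,274)/1.5 hovering over the slanting leg near the weld spot (407,252)/1.5. I'll lower it into the groove.

{"op": "step_arm", "data": {"deltas": [[0,0.01,0,-0.016,0,0,0],[0,0.01,0,-0.032,0,0,0],[0,0.01,0,-0.048,0,0,0],[0,0.01,0,-0.066,0,0,0],[0,0.01,0,-0.066,0,0,0]]}}

```text
clock: 20.65
ee_pos: [0.477, 0.1824, 0.132]
tool_rot: [0.073, 0.997, -0.0, -0.001]
force: [-0.3, -0.7, -1.5]
width: 0.0232
grip_force: 59.5
```

{"op": "step_arm", "data": {"deltas": [[0,0,0,-0.006,0,0,0],[0,0,0,-0.012,0,0,0],[0,0,0,-0.018,0,0,0],[0,0,0,-0.024,0,0,0],[0,0,0,-0.024,0,0,0]]}}

```text
clock: 21.15
ee_pos: [0.4776, 0.1826, 0.127]
tool_rot: [0.073, 0.997, -0.0, -0.0]
force: [0.4, 0.2, -1.4]
width: 0.0237
grip_force: 59.5
```

{"op": "step_arm", "data": {"deltas": [[0,0,0,-0.004,0,0,0],[0,0,0,-0.008,0,0,0],[0,0,0,-0.012,0,0,0],[0,0,0,-0.016,0,0,0],[0,0,0,-0.016,0,0,0]]}}

```text
clock: 21.65
ee_pos: [0.4775, 0.1825, 0.1233]
tool_rot: [0.073, 0.997, -0.0, -0.0]
force: [-2.1, -0.7, 0.3]
width: 0.0232
grip_force: 59.8
```

{"op": "step_arm", "data": {"deltas": [[0,-0.003,-0.002,-0.004,0,0,0],[0,-0.005,-0.002,-0.008,0,0,0],[0,-0.005,-0.002,-0.012,0,0,0],[0,-0.005,-0.002,-0.012,0,0,0],[0,-0.005,-0.002,-0.012,0,0,0]]}}

```text
clock: 22.15
ee_pos: [0.476, 0.1819, 0.1201]
tool_rot: [0.073, 0.997, -0.0, -0.001]
force: [-3.6, -2.4, 2.9]
width: 0.0233
grip_force: 60.1
```

{"op": "step_arm", "data": {"deltas": [[0,-0.003,-0.002,0,0,0,0],[0,-0.005,-0.003,-0.002,0,0,0],[0,-0.005,-0.003,-0.004,0,0,0],[0,-0.005,-0.003,-0.004,0,0,0],[0,-0.005,-0.003,-0.004,0,0,0]]}}

```text
clock: 22.65
ee_pos: [0.4756, 0.1816, 0.1199]
tool_rot: [0.073, 0.997, 0.0, 0.0]
force: [-2.8, -1.1, 4.8]
width: 0.0233
grip_force: 60.5
```

{"op": "step_arm", "data": {"deltas": [[0,-0.002,0.002,-0.001,0,0,0],[0,-0.004,0.004,-0.002,0,0,0],[0,-0.004,0.0045,-0.002,0,0,0],[0,-0.004,0.0045,-0.002,0,0,0],[0,-0.004,0.0045,-0.002,0,0,0]]}}

```text
clock: 23.15
ee_pos: [0.4752, 0.182, 0.1199]
tool_rot: [0.073, 0.997, -0.0, 0.001]
force: [-2.2, -3.1, 5.3]
width: 0.0234
grip_force: 60.5
```

{"op": "step_arm", "data": {"deltas": [[0,0.0027,-0.0054,0,0,0,0],[0,0.0081,-0.0161,0,0,0,0],[0,0.0135,-0.0268,0,0,0,0],[0,0.0189,-0.0375,0,0,0,0],[0,0.0243,-0.0482,0,0,0,0]]}}

```text
clock: 23.65
ee_pos: [0.4802, 0.1726, 0.1196]
tool_rot: [0.074, 0.997, 0.003, -0.0]
force: [-4.4, 5.5, 6.0]
width: 0.0231
grip_force: 60.4
```

{"op": "step_arm", "data": {"deltas": [[0,0.0054,-0.0107,0,0,0,0],[0,0.0108,-0.0214,0,0,0,0],[0,0.0162,-0.0321,0,0,0,0],[0,0.0216,-0.0428,0,0,0,0],[0,0.027,-0.0535,0,0,0,0]]}}

```text
clock: 24.15
ee_pos: [0.4869, 0.1593, 0.1196]
tool_rot: [0.074, 0.997, 0.003, -0.0]
force: [-5.1, 6.1, 5.8]
width: 0.0236
grip_force: 60.4
```

{"op": "step_arm", "data": {"deltas": [[0,0.0054,-0.0107,0,0,0,0],[0,0.0108,-0.0214,0,0,0,0],[0,0.0162,-0.0321,0,0,0,0],[0,0.0216,-0.0428,0,0,0,0],[0,0.027,-0.0535,0,0,0,0]]}}

```text
clock: 24.65
ee_pos: [0.4937, 0.146, 0.1196]
tool_rot: [0.074, 0.997, 0.003, -0.0]
force: [-4.8, 5.6, 6.2]
width: 0.0233
grip_force: 60.4
```

{"op": "step_arm", "data": {"deltas": [[0,0.0054,-0.0107,0,0,0,0],[0,0.0108,-0.0214,0,0,0,0],[0,0.0162,-0.0321,0,0,0,0],[0,0.0216,-0.0428,0,0,0,0],[0,0.027,-0.0535,0,0,0,0]]}}

```text
clock: 25.15
ee_pos: [0.5004, 0.1326, 0.1196]
tool_rot: [0.074, 0.997, 0.003, -0.001]
force: [-5.6, 5.6, 6.1]
width: 0.0232
grip_force: 60.4
```

{"op": "step_arm", "data": {"deltas": [[0,0.0054,-0.0107,0,0,0,0],[0,0.0108,-0.0214,0,0,0,0],[0,0.0162,-0.0321,0,0,0,0],[0,0.0205,-0.0406,0,0,0,0],[0,0.0235,-0.0465,0,0,0,0]]}}

```text
clock: 25.65
ee_pos: [0.5064, 0.1207, 0.1196]
tool_rot: [0.074, 0.997, 0.003, -0.0]
force: [-5.0, 4.6, 6.9]
width: 0.0233
grip_force: 60.6
```

{"op": "step_arm", "data": {"deltas": [[0,0.0036,-0.0072,0,0,0,0],[0,0.007,-0.0143,0,0,0,0],[0,0.0075,-0.022,0,0,0,0],[0,0.007,-0.031,0,0,0,0],[0,0.006,-0.041,0,0,0,0]]}}

```text
clock: 26.15
ee_pos: [0.509, 0.1102, 0.1197]
tool_rot: [0.073, 0.997, 0.002, 0.001]
force: [-1.1, 4.8, 3.0]
width: 0.0231
grip_force: 60.2
```

{"op": "step_arm", "data": {"deltas": [[0,0.001,-0.012,-0.001,0,0,0],[0,0.001,-0.024,-0.002,0,0,0],[0,0,-0.036,-0.002,0,0,0],[0,-0.001,-0.048,-0.002,0,0,0],[0,-0.002,-0.06,-0.002,0,0,0]]}}

```text
clock: 26.65
ee_pos: [0.5084, 0.0961, 0.1196]
tool_rot: [0.074, 0.997, 0.004, 0.001]
force: [-2.6, 8.3, 6.2]
width: 0.0231
grip_force: 60.5
```

{"op": "step_arm", "data": {"deltas": [[0,-0.001,-0.012,0,0,0,0],[0,-0.002,-0.024,0,0,0,0],[0,-0.003,-0.036,0,0,0,0],[0,-0.004,-0.048,0,0,0,0],[0,-0.005,-0.06,0,0,0,0]]}}

```text
clock: 27.15
ee_pos: [0.5071, 0.0812, 0.1197]
tool_rot: [0.074, 0.997, 0.004, 0.001]
force: [-3.6, 8.9, 6.4]
width: 0.0235
grip_force: 60.6
```

{"op": "step_arm", "data": {"deltas": [[0,-0.001,-0.012,0,0,0,0],[0,-0.002,-0.024,0,0,0,0],[0,-0.003,-0.036,0,0,0,0],[0,-0.004,-0.048,0,0,0,0],[0,-0.005,-0.06,0,0,0,0]]}}

```text
clock: 27.65
ee_pos: [0.5058, 0.0662, 0.1196]
tool_rot: [0.074, 0.997, 0.004, 0.001]
force: [-2.7, 8.4, 5.9]
width: 0.0228
grip_force: 60.6
```

{"op": "step_arm", "data": {"deltas": [[0,-0.001,-0.012,0,0,0,0],[0,-0.002,-0.024,0,0,0,0],[0,-0.003,-0.036,0,0,0,0],[0,-0.004,-0.048,0,0,0,0],[0,-0.005,-0.06,0,0,0,0]]}}

```text
clock: 28.15
ee_pos: [0.5046, 0.0512, 0.1196]
tool_rot: [0.074, 0.997, 0.004, 0.001]
force: [-1.7, 9.7, 7.6]
width: 0.0233
grip_force: 60.6
```

{"op": "step_arm", "data": {"deltas": [[0,-0.001,-0.012,0,0,0,0],[0,-0.002,-0.024,0,0,0,0],[0,-0.003,-0.036,0,0,0,0],[0,-0.004,-0.048,0,0,0,0],[0,-0.005,-0.06,0,0,0,0]]}}

```text
clock: 28.65
ee_pos: [0.5033, 0.0362, 0.1196]
tool_rot: [0.074, 0.997, 0.004, 0.001]
force: [-2.2, 9.6, 6.9]
width: 0.0236
grip_force: 60.7
```

{"op": "step_arm", "data": {"deltas": [[0,-0.001,-0.012,0,0,0,0],[0,-0.002,-0.024,0,0,0,0],[0,-0.003,-0.036,0,0,0,0],[0,-0.004,-0.048,0,0,0,0],[0,-0.005,-0.06,0,0,0,0]]}}

```text
clock: 29.15
ee_pos: [0.5021, 0.0213, 0.1196]
tool_rot: [0.074, 0.997, 0.004, 0.001]
force: [-1.6, 9.4, 7.2]
width: 0.0233
grip_force: 60.7
```

{"op": "step_arm", "data": {"deltas": [[0,-0.001,-0.01,0,0,0,0],[0,-0.0015,-0.019,0,0,0,0],[0,-0.002,-0.027,0,0,0,0],[0,-0.0025,-0.034,0,0,0,0],[0,-0.003,-0.04,0,0,0,0]]}}

```text
clock: 29.65
ee_pos: [0.5012, 0.0109, 0.1196]
tool_rot: [0.074, 0.997, 0.003, 0.001]
force: [-2.7, 8.5, 7.6]
width: 0.0232
grip_force: 60.9
```

{"op": "step_arm", "data": {"deltas": [[0,0,-0.003,0,0,0,0],[0,0,-0.006,0,0,0,0],[0,0,-0.006,0,0,0,0],[0,0,-0.006,0,0,0,0],[0,0,-0.006,0,0,0,0]]}}

```text
clock: 30.15
ee_pos: [0.5011, 0.0088, 0.1195]
tool_rot: [0.073, 0.997, 0.003, 0.001]
force: [-2.8, 6.4, 7.5]
width: 0.0233
grip_force: 60.9
```

Run:
```python
from h import *
np.set_printoptions(precision=4,suppress=True)
w=ctrl.get_image("wrist");s=ctrl.get_state();print(s['ee_pos'],R.from_quat(s['tool_rot']).as_euler('ZYX'),s['force'],s['torque'],s['clock'])
for n,z in dict(scriber_point=.014,seam_end=.014,seam_start=.014,seam_bend=.014).items():
    print(n,[(round(m["p"],2),np.round(m["pixel"],1),at_z(w,m["pixel"],z)[:3]) for m in ctrl.mark_of(w,n)[:3]])
```

```text
[0.5011 0.0088 0.1195] [2.9944 0.0009 3.1366] [-3.4532  6.8277  7.542 ] [1.8546 0.8959 0.0581] 30.2
scriber_point [(0.56, array([181.7, 255.6]), array([0.4995, 0.0087, 0.014 ]))]
seam_end [(0.74, array([181.1, 260.9]), array([0.4997, 0.0139, 0.014 ])), (0.7, array([177.7, 255.7]), array([0.4956, 0.0094, 0.014 ])), (0.46, array([341.1, 345.4]), array([0.7106, 0.0849, 0.014 ]))]
seam_start [(0.95, array([126.8, 441.2]), array([0.4729, 0.1836, 0.014 ]))]
seam_bend [(0.71, array([177. , 363.3]), array([0.5102, 0.1119, 0.014 ])), (0.35, array([179.8, 258.2]), array([0.498 , 0.0115, 0.014 ]))]
```

{"op": "step_arm", "data": {"deltas": [[0,0,-0.003,0,0,0,0],[0,0,-0.006,0,0,0,0],[0,0,-0.006,0,0,0,0],[0,0,-0.006,0,0,0,0],[0,0,-0.006,0,0,0,0]]}}

```text
clock: 30.9
ee_pos: [0.5011, 0.0073, 0.1195]
tool_rot: [0.073, 0.997, 0.002, 0.001]
force: [-3.4, 6.0, 7.6]
width: 0.0233
grip_force: 61.0
```

{"op": "step_arm", "data": {"deltas": [[0,0,0,0.03,0,0,0],[0,0,0,0.1,0,0,0],[0,0,0,0.22,0,0,0],[0,0,0,0.36,0,0,0],[0,0,0,0.5,0,0,0]]}}

```text
clock: 31.4
ee_pos: [0.5004, 0.005, 0.2437]
tool_rot: [0.073, 0.997, -0.0, 0.0]
force: [0.4, -0.7, -1.8]
width: 0.0236
grip_force: 59.6
```

{"op": "step_arm", "data": {"deltas": [[0,0.02,0.08,0,0,0,0],[0,0.05,0.22,0,0,0,0],[0,0.08,0.38,0,0,0,0],[0,0.11,0.55,0,0,0,0],[0,0.14,0.72,0,0,0,0]]}}

```text
clock: 31.9
ee_pos: [0.536, 0.1866, 0.2428]
tool_rot: [0.073, 0.997, -0.0, 0.001]
force: [1.2, -1.1, -1.4]
width: 0.023
grip_force: 59.7
```

{"op": "step_arm", "data": {"deltas": [[0,0.04,0.17,0,0,0,0],[0,0.08,0.33,0,0,0,0],[0,0.11,0.47,0,0,0,0],[0,0.13,0.58,0,0,0,0],[0,0.13,0.62,0,0,0,0]]}}

```text
clock: 32.4
ee_pos: [0.5683, 0.3426, 0.2421]
tool_rot: [0.072, 0.997, -0.0, 0.0]
force: [0.0, 0.5, -0.9]
width: 0.0235
grip_force: 59.6
```

Run:
```python
from h import *
np.set_printoptions(precision=4,suppress=True)
w=ctrl.get_image("wrist");s=ctrl.get_state();print(s['ee_pos'],R.from_quat(s['tool_rot']).as_euler('ZYX'),s['force'],s['width'],s['clock'])
zp=s['ee_pos'][2]-.1058
for n,z in dict(scriber_point=zp,stand=0,stand_slot=.105).items():
    print(n,[(round(m["p"],2),np.round(m["pixel"],1),at_z(w,m["pixel"],z)[:3]) for m in ctrl.mark_of(w,n)[:3]])
```

```text
[0.5679 0.3427 0.2421] [ 2.9976 -0.0001  3.1414] [-0.9084  0.646  -1.6021] 0.02314862236082814 32.45
scriber_point [(0.79, array([180.5, 257.6]), array([0.5658, 0.344 , 0.1363]))]
stand [(0.97, array([160.3, 257.5]), array([0.5749, 0.3428, 0.    ])), (0.29, array([251.6, 257.2]), array([ 0.725 ,  0.3207, -0.    ]))]
stand_slot [(0.84, array([172.5, 256.7]), array([0.5659, 0.343 , 0.105 ]))]
```

{"op": "step_arm", "data": {"deltas": [[0,0,0,-0.06,0,0,0],[0,0,0,-0.14,0,0,0],[0,0,0,-0.22,0,0,0],[0,0,0,-0.3,0,0,0],[0,0,0,-0.36,0,0,0]]}}

```text
clock: 33.1
ee_pos: [0.5671, 0.3387, 0.1505]
tool_rot: [0.074, 0.997, -0.001, -0.001]
force: [-0.2, 0.7, -2.2]
width: 0.0235
grip_force: 59.6
```

{"op": "step_arm", "data": {"deltas": [[0,0,0,-0.03,0,0,0],[0,0,0,-0.055,0,0,0],[0,0,0,-0.075,0,0,0],[0,0,0,-0.09,0,0,0],[0,0,0,-0.09,0,0,0]]}}

```text
clock: 33.6
ee_pos: [0.5679, 0.3405, 0.1307]
tool_rot: [0.073, 0.997, -0.0, 0.0]
force: [0.1, 0.1, -1.9]
width: 0.0233
grip_force: 59.6
```

{"op": "step_arm", "data": {"deltas": [[0,0,0,-0.004,0,0,0],[0,0,0,-0.008,0,0,0],[0,0,0,-0.012,0,0,0],[0,0,0,-0.014,0,0,0],[0,0,0,-0.014,0,0,0]]}}

```text
clock: 34.1
ee_pos: [0.5679, 0.3404, 0.1271]
tool_rot: [0.073, 0.997, -0.0, -0.0]
force: [-0.6, 0.2, -2.1]
width: 0.0234
grip_force: 59.6
```

{"op": "step_arm", "data": {"deltas": [[0,0,0.003,-0.002,0,0,0],[0,0,0.003,-0.004,0,0,0],[0,0,0.003,-0.006,0,0,0],[0,0,0.003,-0.006,0,0,0],[0,0,0.003,-0.006,0,0,0]]}}

```text
clock: 34.6
ee_pos: [0.568, 0.3413, 0.1265]
tool_rot: [0.073, 0.997, 0.0, 0.0]
force: [-1.9, 0.2, 3.9]
width: 0.0236
grip_force: 60.3
```

Seated: 6 N contact at z = 0.1265 m, the same height as when it was picked up. I'll release and rise.

{"op": "step_arm", "data": {"deltas": [[0.4,0,0,0,0,0,0],[0.7,0,0,0,0,0,0],[1,0,0,0,0,0,0],[1,0,0,0,0,0,0],[1,0,0,0,0,0,0]]}}

```text
clock: 35.1
ee_pos: [0.5679, 0.3411, 0.1256]
tool_rot: [0.073, 0.997, -0.0, -0.0]
force: [0.0, -0.6, -0.5]
width: 0.0852
grip_force: 0.0
```

{"op": "step_arm", "data": {"deltas": [[1,0,0,0.05,0,0,0],[1,0,0,0.15,0,0,0],[1,0,0,0.3,0,0,0],[1,0,0,0.45,0,0,0],[1,0,0,0.6,0,0,0]]}}

```text
clock: 35.6
ee_pos: [0.5679, 0.3411, 0.2783]
tool_rot: [0.073, 0.997, 0.0, 0.0]
force: [0.7, 0.4, -0.7]
width: 0.0854
grip_force: 0.0
```

{"op": "step_arm", "data": {"deltas": [[1,-0.1,-0.05,0.05,0,0,0],[1,-0.2,-0.1,0.05,0,0,0],[1,-0.25,-0.18,0.05,0,0,0],[1,-0.25,-0.18,0.05,0,0,0],[1,-0.25,-0.18,0.05,0,0,0]]}}

```text
clock: 36.1
ee_pos: [0.5056, 0.2962, 0.2894]
tool_rot: [0.073, 0.997, 0.001, 0.001]
force: [0.6, 1.2, 0.8]
width: 0.0858
grip_force: 0.0
```

Run:
```python
from h import *
np.set_printoptions(precision=4,suppress=True)
w=ctrl.get_image("wrist");s=ctrl.get_state();print(s['ee_pos'],s['force'],s['width'],s['clock'])
for n,z in dict(scriber=.02,scriber_point=.02,scriber_handle=.146,stand=0,stand_slot=.105,lever=.038,lever_tip=.047).items():
    print(n,[(round(m["p"],2),np.round(m["pixel"],1),at_z(w,m["pixel"],z)[:3]) for m in ctrl.mark_of(w,n)[:3]])
c=ctrl.get_image("scene")
for n,z in dict(screw_jar=0,tape_measure=0,scriber_handle=.146,lever=.038,lever_tip=.047).items():
    print(n,[(round(m["p"],2),np.round(m["pixel"],1),at_z(c,m["pixel"],z)[:3]) for m in ctrl.mark_of(c,n)[:3]])
```

```text
[0.5058 0.2965 0.289 ] [-0.3208 -0.0448 -0.1494] 0.0854205843360316 36.15
scriber [(0.88, array([242.1, 292.7]), array([0.6695, 0.3353, 0.02  ])), (0.82, array([183.4, 287.2]), array([0.5627, 0.3378, 0.02  ]))]
scriber_point [(0.87, array([236.7, 294. ]), array([0.6595, 0.3386, 0.02  ])), (0.6, array([187.9, 287.3]), array([0.5703, 0.3371, 0.02  ]))]
scriber_handle [(0.8, array([286.4, 305.3]), array([0.6615, 0.3358, 0.146 ])), (0.6, array([218.9, 305.1]), array([0.5683, 0.3443, 0.146 ])), (0.26, array([206. , 297.8]), array([0.551 , 0.3375, 0.146 ]))]
stand [(0.56, array([186.4, 292.8]), array([0.5758, 0.3481, 0.    ]))]
stand_slot [(0.83, array([202.8, 298.1]), array([0.5639, 0.3426, 0.105 ]))]
lever [(0.67, array([215.5, 133. ]), array([0.5742, 0.0865, 0.038 ]))]
lever_tip []
screw_jar [(0.58, array([189.5, 311.6]), array([ 0.4854, -0.2308,  0.    ]))]
tape_measure [(0.89, array([207.4, 344.7]), array([ 0.3364, -0.2023,  0.    ]))]
scriber_handle [(0.83, array([219.7, 158.7]), array([0.6699, 0.3417, 0.146 ])), (0.59, array([237.3, 185. ]), array([0.5572, 0.3545, 0.146 ]))]
lever [(0.64, array([217.1, 243.4]), array([0.5639, 0.0851, 0.038 ]))]
lever_tip [(0.52, array([200.5, 217.4]), array([0.6829, 0.0728, 0.047 ]))]
```

```bash
python3 -c "
from bench import ctrl
print(ctrl.close_job())"
```

```text
the job is handed in; nothing more can be done
None
```

I handed the job in at about 36 s of the 72 s allowed. The lever is turned and refitted fully down, the seam was traced from weld spot to weld spot at about 3 cm/s, and the scriber hangs in its fork again; the arm went near neither the jar nor the tape measure.

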